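Fit the service plug on a battery pack and hold it home

ROBOT

A 6-joint arm with a two-finger parallel gripper is mounted at the origin on the work surface. World frame = base frame: x ahead of the robot, y to its left, z up, the work surface at z = 0. Lengths are in m, angles in rad, forces in N, time in s.
With the tool pointing down it reaches from about 0.375 to 0.9 m from the base axis. Payload 3.1 kg.
Tool frame: the origin (TCP) lies on the centre line of the jaws, within the pads' length; the fingertips stand 14 mm ahead of it and the grasp point (between the pads) lies 5 mm behind it; y points along the fingers, z is the direction in which the jaws open and shut, and the axes are right-handed (so a half turn about y gives the same grasp; the last joint's range is limited). The gripper opens to 87 mm and grips with 3 to 60 N. Pads are 19 mm wide; open, the fingers measure 117 mm over their backs; the gripper's body (75 mm by 190 mm) begins 51 mm behind the grasp point.
Start: joints at [-1.488, 0.527, 1.433, -0, 1.181, -0.178], TCP at [0.162, -0.604, 0.204] pointing down, gripper open.
Joint ranges: [-3.08, 3.08], [-0.75, 2.2], [0.22, 2.44], [-1.43, 4.57], [0, 2.65], [-2.85, 2.85]. Speed limits (rad/s): [2.79, 2.79, 3.14, 3.14, 3.14, 3.14].

INTERFACE

Orientations are given as a unit quaternion [x, y, z, w].
In Python, from rig import robot, vision gives the robot as it stands.
- The arm moves only by the shell command python3 -m crank 'ROWS' [FORCE]. ROWS is JSON, a list of rows, each a list of 7 numbers: the shift along the tool's x, y, z as a fraction of full scale, then the turn, a rotation vector about the tool's x, y, z as a fraction of full scale, then the gripper command: -1 is shut, 1 is fully open, values between are in proportion. In form: [[x, y, z, wx, wy, wz, grip], ...]. A call has 1 to 10 rows; each row is the pose to reach, as a shift and turn from the pose commanded when the call began, along the tool's axes at that moment, turning the shorter way round; what a row does not reach only later rows make up. Full scale, the value 1, is 50 cm for a shift and pi rad for a turn. A row lasts 1/8 s, in which the tool goes at most 62.5 mm and 10.7 degrees, less where a joint would pass 70% of its speed; a pose out of reach is approached as far as the arm can. A call with a number of a shift or a turn outside -1 to 1 is refused whole. A call with a gripper value outside its range is refused whole. The fingers move at their own pace and stop on an object; FORCE is the grip in N (left out, the last holds). Time passes only in rows, so rows that repeat a pose let the fingers close. It gives the time, the measured TCP pose, the force and the opening at its end, in the units of the state.
- robot.get_obs(): the state, without advancing time (a new reading comes with each control period).
- vision.camera(name): name is "scene" or "top" or "wrist"; returns the picture (384x512x3 uint8, blue, green, red); there is no depth.
- vision.camera_info(name): a dict with "vfov" (degrees; the focal length in pixels is half the picture's height over the tangent of half this angle, whatever the lens; pixels are square), "cx", "cy" (the principal point, pixels), "k1" (the pictures are not rectified: a ray, as slopes to the right and down, at radius r is drawn at 1 + k1 r^2 times it, then the intrinsics apply), "world_from_camera" (4x4, takes a point from camera to world coordinates); the wrist camera has in their place "tool_from_camera" (4x4, takes a point from camera to tool coordinates, whose origin is the TCP and whose axes are the tool frame's). Camera axes: x right, y up, looking along -z (the intrinsics and any distortion apply to the point x, -y, -z); pixel columns grow to the right and rows downward; lengths in m; the calibration is good to about 2 mm. A picture is of the moment at which its call begins: read the wrist's pose just before it. camera_info takes no time and is no camera call.
- robot.hand_in(): hands the job in, once; it reports no verdict.
The state is a dict: "time": time; "q": joint angles; "joint_velocities": joint speeds; "joint_torque": joint torques, N m; "position": TCP position; "tool_rot": TCP orientation; "ft_force": force on the tool from outside, world axes, zero at the start; "moment": the same for the moment, N m; "grip_width": finger opening in m.
Only numpy, scipy, OpenCV 4.12 (cv2) and the standard library are available. Lean on these libraries where they do the work, as an engineer would, in place of code of your own. Each camera call takes 0.05 s, during which the arm holds its last target.

TASK

Put the loose knurled service plug on the round socket on top of the battery pack, turn it until its hidden keyways drop over the socket's pins, and push it fully home against the spring. Finish the program while still holding the plug pushed home, and leave the other things on the desk alone.

Things in the scene. Friction and masses are not known exactly. Their poses are not given: they have to be found in the camera images.
- plug_mid (a point): centre (half-way up) of the loose service plug: an aluminium cap 45 mm tall, 100 to 170 g, standing on the desk open end down. Upper 18 mm: knurled grip 50 mm in diameter, flat closed top; below: smooth skirt 47 mm in diameter. Grip it anywhere round its sides. z points out of the closed top
- plug: the service plug again; origin at the centre of its open underside. Inside, the bore is 27 mm deep; its lowest 10 mm narrows to 31 mm in diameter, broken by three hidden keyways about 8 mm wide, at 0, 120 and 240 degrees about z from this x axis
- pack: fixed dark battery pack, 130 mm (x) by 270 mm (y), about 76 mm high; origin at the centre of its underside. The socket lies 55 mm from its middle towards -y; nothing taller stands on the pack beside the socket. At the +y end is a low carry handle
- socket (a point): centre of the pack's round socket, on the top face of its aluminium flange (68 mm in diameter), 80 mm above the desk; z up. Plug underside heights above the flange: 14 mm = resting on the pins (keyways off the pins); 8 mm = dropped over the pins, on the spring plate; 0 = fully home
- spigot_top (a point): top centre of the socket's fixed steel spigot, 25 mm above the flange: 28 mm in diameter, tapering over its top 5 mm to 21 mm. Three pins 4 mm thick stand 4.5 mm out of its side, 120 degrees apart, tops 14 mm above the flange. Pin directions are unrelated to these axes and differ every time: it drops within 7 degrees of them and slides freely at mid-slot
- plate (a joint): travel of the brass spring ring around the spigot's foot, in m: 0 = up (its top 8 mm above the flange), 0.008 = pushed level with the flange (plug fully home). The spring needs 6 N to start and 10 N at full travel and lifts the plug again if it is let go
- dust_cap_mid (a point): bystander, centre of a smooth, tapered aluminium dust cap, 42 mm in diameter, 24 mm tall, loose; to be left where it is
- adapter_mid (a point): bystander, centre of a loose black power adapter, 50 x 85 x 34 mm; to be left where it is
- driver_grip (a point): bystander, the handle of a loose screwdriver lying on the desk, about 0.2 m long and 30 mm thick; to be left where it is
There are look-alikes about, which are no part of the job. What is shaped like the plug but orange or pink is not meant.

How it is judged:
By the outcome, as a careful person would: the job done as asked, in the order asked, and still so for the second after the job is handed in, while the arm keeps its last pose, push and grip.
It also fails if it takes over 48 s, if anything falls off the work surface, if the arm or the gripper's body presses on something with over 40 N, if the wrist force passes 120 N, or if a joint passes its speed limit or range.

## Working session

There is one attempt and no reset: what is moved stays moved. The work goes in short steps, Python scripts to look and compute and a shell command to move; the robot and the scene stay as the last step left them, time stands still between calls to the robot, and variables do not carry over. Pictures are saved under pics/ and viewed, and the job is handed in when it is done.

```bash
ls; mkdir -p pics; python3 - <<'E'
from rig import robot, vision
import cv2
print(robot.get_obs())
for n in("scene","top","wrist"):
    im=vision.camera(n); cv2.imwrite(f"pics/{n}0.png",im); print(n,vision.camera_info(n))
E
```

```text
pics
{'time': 0.0, 'q': array([-1.48750388e+00,  5.28441201e-01,  1.43392977e+00, -5.70178241e-06,
        1.18141526e+00, -1.78487928e-01]), 'joint_velocities': array([ 8.62118538e-04,  2.56842516e-04, -4.32741489e-06,  5.60729106e-04,
        1.92850360e-04, -1.07010144e-03]), 'joint_torque': array([-8.11930786e-04, -4.40044248e+01, -1.76594871e+01,  6.33489084e-02,
        5.80744981e-02, -1.43511170e-04]), 'position': array([ 0.16171736, -0.60289351,  0.2028783 ]), 'tool_rot': array([-0.09225496,  0.7018325 , -0.70028298,  0.09232503]), 'ft_force': array([-0.73370645,  0.1785536 ,  0.67795063]), 'moment': array([-0.01332177,  0.01585424, -0.01036645]), 'grip_width': 0.08712110917998013}
scene {'vfov': 53.17677358042525, 'cx': 251.87835521896065, 'cy': 190.88770576922187, 'k1': -0.07715526016843695, 'world_from_camera': array([[-0.17865232, -0.80085513,  0.57158937,  1.11358547],
       [ 0.98384744, -0.13873569,  0.11312218,  0.0404285 ],
       [-0.01129463,  0.58256628,  0.81270472,  0.82796826],
       [ 0.        ,  0.        ,  0.        ,  1.        ]])}
top {'vfov': 46.87781236285317, 'cx': 257.8538513233408, 'cy': 190.34633425392835, 'k1': 0.02629895344649639, 'world_from_camera': array([[-0.00838463,  0.99254315, -0.12160506,  0.48227813],
       [-0.9991819 , -0.00350448,  0.04028963, -0.04529482],
       [ 0.03956303,  0.12184339,  0.99176053,  0.97959229],
       [ 0.        ,  0.        ,  0.        ,  1.        ]])}
wrist {'vfov': 62.96892303437799, 'cx': 259.0351969816385, 'cy': 190.56197805728124, 'k1': -0.0801363424224563, 'tool_from_camera': array([[-4.25899806e-04, -9.68618571e-01, -2.48551568e-01,
        -6.80010156e-02],
       [ 6.52580620e-06,  2.48551588e-01, -9.68618660e-01,
        -1.79954374e-01],
       [ 9.99999909e-01, -4.14156499e-04, -9.95370563e-05,
         1.42088420e-05],
       [ 0.00000000e+00,  0.00000000e+00,  0.00000000e+00,
         1.00000000e+00]])}
```

View pics/top0.png

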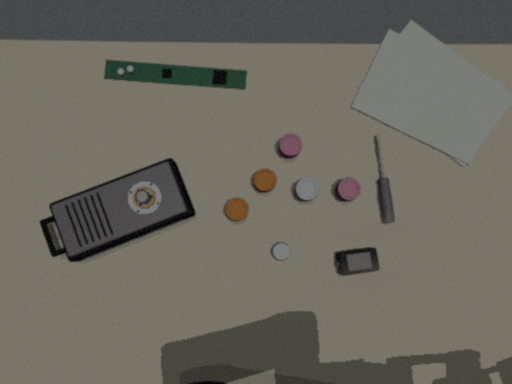

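View pics/scene0.png

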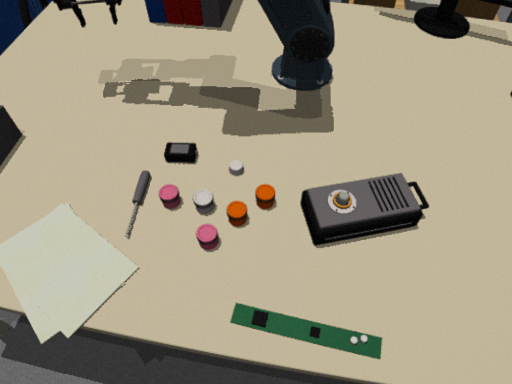

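View pics/wrist0.png

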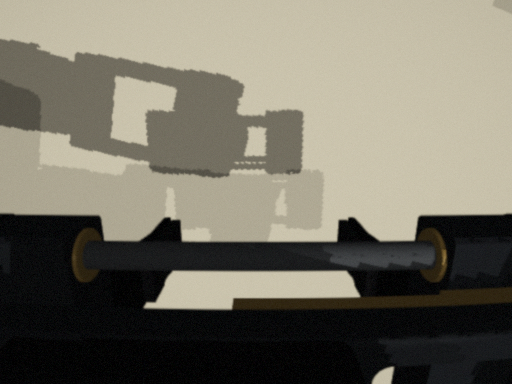

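The top view shows the silver plug at about (306,189), the dust cap at (281,252) and the socket at (144,197). In the scene view the plug is at (203,200) and the socket at (342,200). Next I'll zoom in and triangulate.

```bash
cat > h.py <<'E'
import numpy as np, cv2
from rig import robot, vision
from scipy.spatial.transform import Rotation as R
def ray(name,uv,T=None):
    c=vision.camera_info(name); f=192/np.tan(np.radians(c['vfov']/2))
    K=np.array([[f,0,c['cx']],[0,f,c['cy']],[0,0,1]])
    p=cv2.undistortPoints(np.array([[uv]],float),K,np.array([c['k1'],0,0,0,0]))[0,0]
    if T is None: T=c['world_from_camera']
    return T[:3,3],T[:3,:3]@np.array([p[0],-p[1],-1])
def atz(name,uv,z,T=None):
    o,d=ray(name,uv,T); return o+d*(z-o[2])/d[2]
def wristT(o):
    T=np.eye(4);T[:3,:3]=R.from_quat(o['tool_rot']).as_matrix();T[:3,3]=o['position']
    return T@vision.camera_info('wrist')['tool_from_camera']
def proj(name,P,T=None):
    c=vision.camera_info(name); f=192/np.tan(np.radians(c['vfov']/2))
    if T is None: T=c['world_from_camera']
    q=T[:3,:3].T@(np.array(P)-T[:3,3]); a=np.array([q[0]/-q[2],-q[1]/-q[2]]); a=a*(1+c['k1']*(a@a))
    return a*f+[c['cx'],c['cy']]
E
python3 - <<'E'
from h import *
t=cv2.imread('pics/top0.png');s=cv2.imread('pics/scene0.png')
a=cv2.resize(t[150:270,220:380],None,fx=3.5,fy=3.5,interpolation=2)[:420]
b=cv2.resize(t[150:240,100:190],None,fx=5,fy=5,interpolation=2)
cv2.imwrite('pics/z1.png',a);cv2.imwrite('pics/z2.png',b)
cv2.imwrite('pics/z3.png',cv2.resize(s[140:260,140:300],None,fx=4,fy=4,interpolation=2))
cv2.imwrite('pics/z4.png',cv2.resize(s[160:250,290:430],None,fx=5,fy=5,interpolation=2))
print(atz('top',(306,189),.045),atz('scene',(203,196),.045),atz('top',(144,197),.08),atz('scene',(342,202),.08),atz('top',(281,252),.024))
E
```

```text
[ 0.59940891 -0.1862698   0.045     ] [ 0.59917237 -0.18593285  0.045     ] [0.57985214 0.14846694 0.08      ] [0.58298019 0.15101951 0.08      ] [ 0.46620538 -0.13262317  0.024     ]
```

View pics/z1.png

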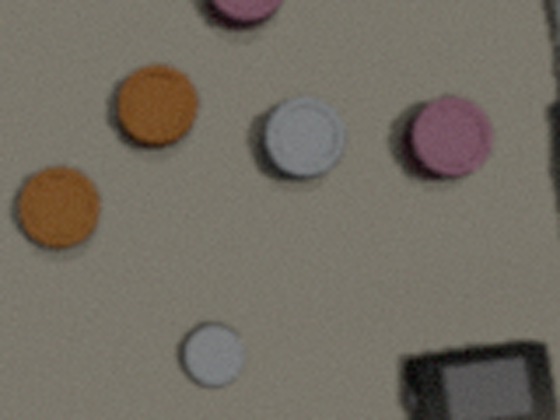

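View pics/z2.png

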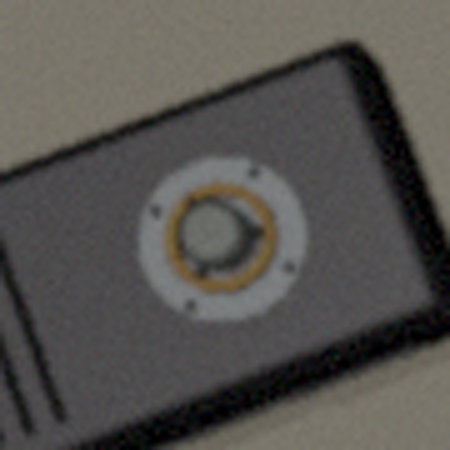

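View pics/z3.png

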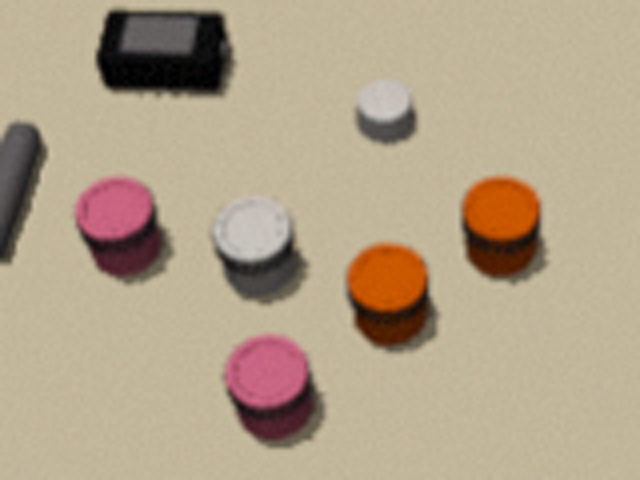

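View pics/z4.png

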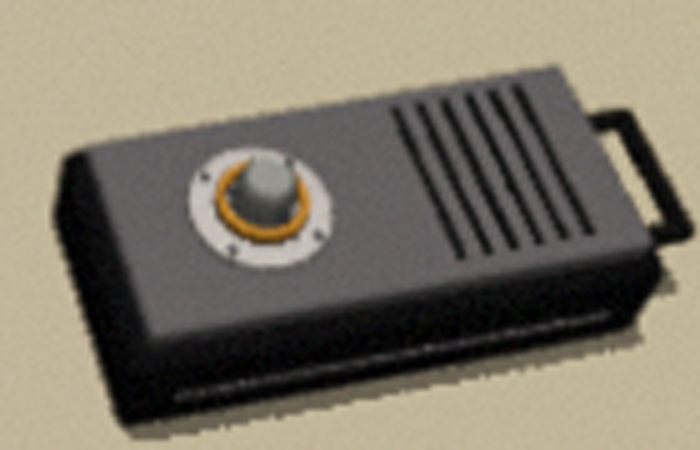

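```bash
python3 - <<'E'
from h import *
o=robot.get_obs(); M=R.from_quat(o['tool_rot']).as_matrix(); print(M.round(3))
for uv in [(306.8,188.5)]: print(atz('top',uv,.045),atz('scene',(203.1,197.1),.045))
print(atz('top',(144.1,197.2),.08),atz('scene',(342,201),.08))
for uv in [(265,181),(348,189),(290,146),(237,210)]: print(atz('top',uv,.045))
print(atz('top',(380,145),.01), atz('top',(387,205),.02),atz('top',(357,261),.034))
E
```

```text
[[-0.966 -0.     0.259]
 [-0.259  0.002 -0.966]
 [-0.    -1.    -0.002]]
[ 0.60048023 -0.18801107  0.045     ] [ 0.60237179 -0.18484588  0.045     ]
[0.57944492 0.14825823 0.08      ] [0.58011832 0.15089314 0.08      ]
[ 0.61692102 -0.09869803  0.045     ]
[ 0.59909843 -0.27669091  0.045     ]
[ 0.69312601 -0.15355722  0.045     ]
[ 0.55520661 -0.03882943  0.045     ]
[ 0.70324261 -0.36128582  0.01      ] [ 0.56650923 -0.3678958   0.02      ] [ 0.44614095 -0.29339383  0.034     ]
```

```bash
python3 -m crank '[[-0.95,0.07,-0.52,0,-0.21,0,1],[-0.95,0.07,-0.52,0,-0.21,0,1],[-0.95,0.07,-0.52,0,-0.21,0,1],[-0.95,0.07,-0.52,0,-0.21,0,1],[-0.95,0.07,-0.52,0,-0.21,0,1],[-0.95,0.07,-0.52,0,-0.21,0,1],[-0.95,0.07,-0.52,0,-0.21,0,1],[-0.95,0.07,-0.52,0,-0.21,0,1],[-0.95,0.07,-0.52,0,-0.21,0,1],[-0.95,0.07,-0.52,0,-0.21,0,1]]' 50
python3 - <<'E'
from h import *
o=robot.get_obs(); M=R.from_quat(o['tool_rot']).as_matrix(); print(M.round(4),o['q'].round(2))
print('rows to plug', (M.T@(np.array([.601,-.1865,.165])-o['position'])/.5).round(4))
E
```

```text
time: 1.4
position: [0.5549, -0.2269, 0.1683]
tool_rot: [-0.316, 0.633, -0.632, 0.316]
ft_force: [-0.6, -0.6, -0.5]
grip_width: 0.0871
[[-6.007e-01 -2.000e-04  7.995e-01]
 [-7.995e-01  6.000e-04 -6.007e-01]
 [-4.000e-04 -1.000e+00 -6.000e-04]] [-0.57  0.54  1.53  0.    1.07  0.07]
rows to plug [-0.12    0.0066  0.0252]
```

```bash
python3 -m crank '[[-0.12,0.007,0.025,0,0,0,1],[-0.12,0.007,0.025,0,0,0,1],[-0.12,0.007,0.025,0,0,0,1],[-0.12,0.007,0.025,0,0,0,1]]'
python3 - <<'E'
from h import *
o=robot.get_obs(); im=vision.camera('wrist'); cv2.imwrite('pics/w1.png',im)
print(o['time'],o['position'],o['joint_velocities'].round(3)); T=wristT(o)
print(proj('wrist',[.601,-.1865,.045],T))
E
```

```text
time: 1.9
position: [0.5983, -0.1907, 0.1653]
tool_rot: [-0.314, 0.634, -0.634, 0.313]
ft_force: [-0.4, -0.5, 0.7]
grip_width: 0.0869
1.9 [ 0.59828017 -0.19067868  0.16534665] [-0.002 -0.003 -0.002  0.005 -0.002  0.002]
[258.45520373 176.49897624]
```

View pics/w1.png

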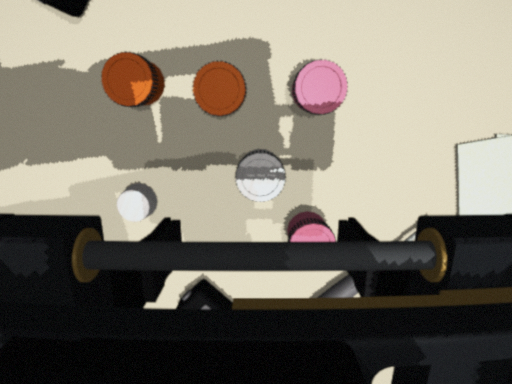

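```bash
python3 - <<'E'
from h import *
o=robot.get_obs(); print(o['position'],robot.get_obs()['position'])
T=wristT(o);M=R.from_quat(o['tool_rot']).as_matrix()
im=cv2.imread('pics/w1.png')
cv2.imwrite('pics/w1z.png',cv2.resize(im[140:215,220:310],None,fx=7,fy=7,interpolation=2))
for uv in [(260.3,175.5),(260,176)]:
    P=atz('wrist',uv,.045,T); print(P,(M.T@(P-o['position'])).round(4))
# overlay predicted circle
P=atz('wrist',(260.3,175.5),.045,T)
for a in np.linspace(0,6.28,60):
    p=proj('wrist',P+.025*np.array([np.cos(a),np.sin(a),0]),T); q=((p-[220,140]+.5)*7).astype(int)
    if a==0: z=cv2.imread('pics/w1z.png')
    cv2.circle(z,tuple(q.tolist()),1,(0,255,0),-1)
cv2.imwrite('pics/w1z.png',z)
E
```

```text
[ 0.59841939 -0.19064617  0.16540977] [ 0.59841939 -0.19064617  0.16540977]
[ 0.60320276 -0.18677027  0.045     ] [-0.006   0.1204  0.0015]
[ 0.60266764 -0.1869897   0.045     ] [-0.0055  0.1204  0.0012]
```

View pics/w1z.png

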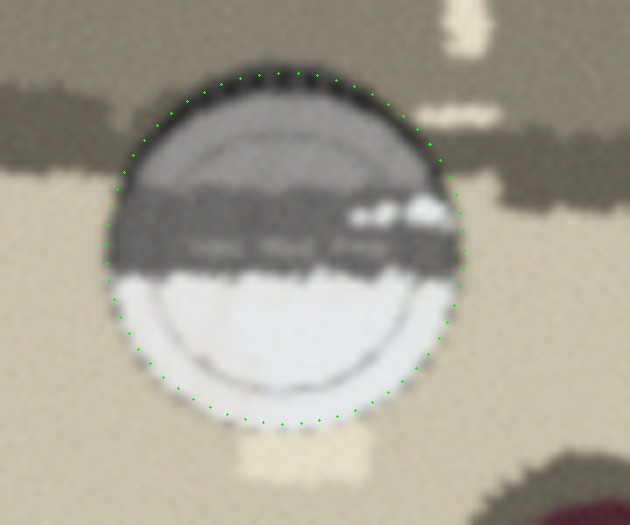

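The plug's top face sits at about (260,176) in the wrist view, and the projected 50 mm circle fits it. The fix is (0.603, -0.187), which agrees with the top and scene cameras. I'll descend and grip.

```bash
python3 -m crank '[[-0.0116,0.12,0.003,0,0,0,1],[-0.0116,0.2,0.003,0,0,0,1],[-0.0116,0.25,0.003,0,0,0,1],[-0.0116,0.268,0.003,0,0,0,1],[-0.0116,0.268,0.003,0,0,0,1],[-0.0116,0.268,0.003,0,0,0,-1],[-0.0116,0.268,0.003,0,0,0,-1],[-0.0116,0.268,0.003,0,0,0,-1],[-0.0116,0.268,0.003,0,0,0,-1],[-0.0116,0.268,0.003,0,0,0,-1]]' 50
python3 - <<'E'
from h import *
print(robot.get_obs())
E
```

```text
time: 3.2
position: [0.6043, -0.1856, 0.0315]
tool_rot: [0.314, -0.633, 0.633, -0.314]
ft_force: [-0.3, -0.2, -0.2]
grip_width: 0.0448
{'time': 3.2, 'q': array([-4.74524918e-01,  7.59117064e-01,  1.53653414e+00,  7.64458550e-06,
        8.45785181e-01,  1.74686204e-01]), 'joint_velocities': array([ 3.35952481e-04,  2.23634333e-03, -7.25699436e-04,  2.43972228e-05,
        2.44149752e-04,  1.76404809e-04]), 'joint_torque': array([ 3.25513577e-05, -4.81216550e+01, -1.20982754e+01,  6.09217677e-02,
        2.21641758e-02,  6.98355848e-05]), 'position': array([ 0.60429037, -0.18561685,  0.03147671]), 'tool_rot': array([ 0.31438479, -0.63331332,  0.63339984, -0.31445363]), 'ft_force': array([-0.27408334, -0.16257664, -0.21149414]), 'moment': array([-0.04630109, -0.0819063 , -0.00706907]), 'grip_width': 0.04480391337336423}
```

```bash
python3 -m crank '[[0,0,0,0,0,0,-1]]'
python3 - <<'E'
from h import *
im=vision.camera('wrist'); cv2.imwrite('pics/w2.png',im); t=vision.camera('scene');cv2.imwrite('pics/s2.png',cv2.resize(t[100:260,100:300],None,fx=3,fy=3,interpolation=2)); print(robot.get_obs()['grip_width'])
E
```

```text
time: 3.32
position: [0.6042, -0.1856, 0.0313]
tool_rot: [-0.314, 0.633, -0.633, 0.314]
ft_force: [-0.4, 0.0, 0.8]
grip_width: 0.0349
0.027121046530786144
```

View pics/w2.png

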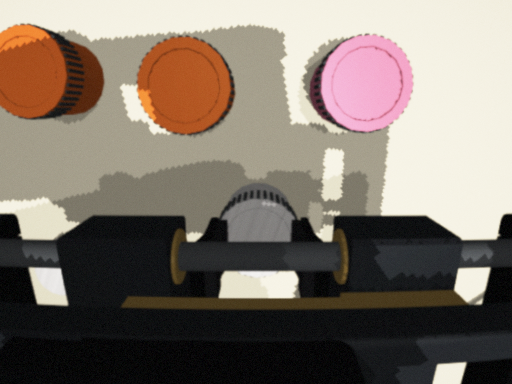

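View pics/s2.png

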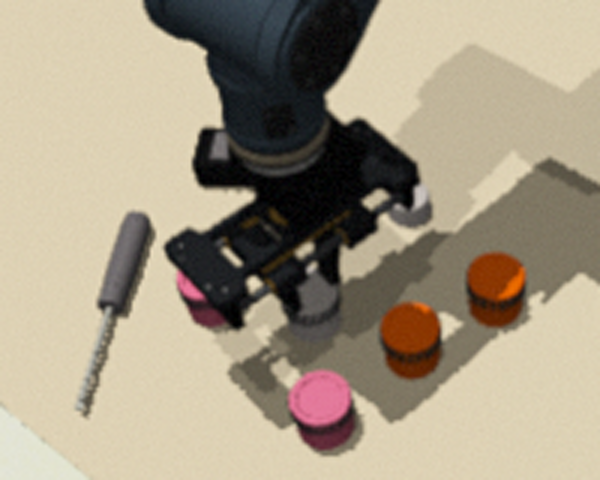

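```bash
python3 - <<'E'
from h import *
o=robot.get_obs(); T=wristT(o); M=R.from_quat(o['tool_rot']).as_matrix()
print(o['grip_width'],o['time'])
print('tcp px',proj('wrist',o['position'],T),'plug top expected',proj('wrist',[.603,-.187,.045],T))
for x in (.02,.0,-.02,-.03,-.04):print(x,proj('wrist',o['position']+M@np.array([x,-.0135,0]),T))
z=cv2.imread('pics/w2.png'); cv2.imwrite('pics/w2z.png',cv2.resize(z[165:310,160:350],None,fx=4,fy=4,interpolation=2))
E
```

```text
0.027121046530786144 3.425
tcp px [258.60762233 225.05736858] plug top expected [258.31890272 236.60566534]
0.02 [258.5802275  265.19380464]
0.0 [258.58103246 233.46856813]
-0.02 [258.58272065 199.6903154 ]
-0.03 [258.58393899 182.03076187]
-0.04 [258.58543251 163.86295591]
```

View pics/w2z.png

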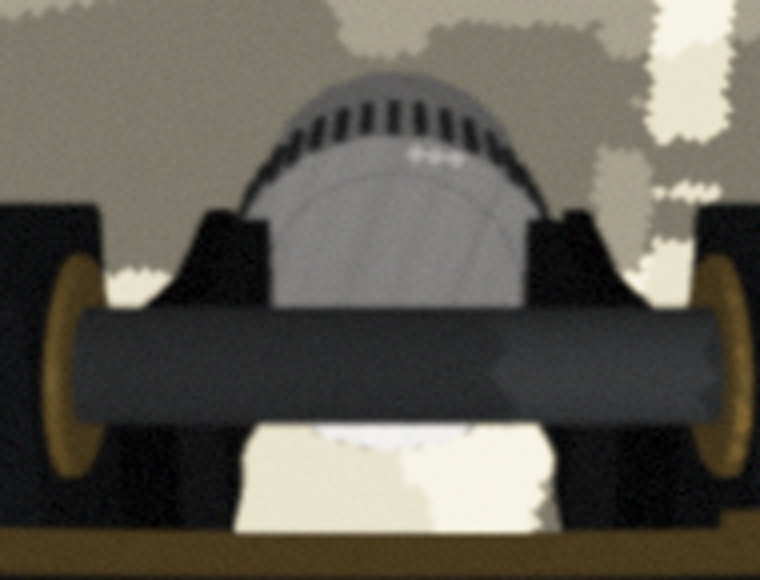

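```bash
python3 - <<'E'
from h import *
z=vision.camera('wrist'); print(robot.get_obs())
cv2.imwrite('pics/w3z.png',cv2.resize(z[165:310,160:350],None,fx=4,fy=4,interpolation=2))
E
```

```text
{'time': 3.475, 'q': array([-4.74571655e-01,  7.59432244e-01,  1.53656453e+00,  2.28899993e-05,
        8.45757149e-01,  1.74656869e-01]), 'joint_velocities': array([ 0.00062335, -0.00024044,  0.00237439,  0.00188997,  0.00079548,
        0.00135736]), 'joint_torque': array([ 4.56539303e-03, -4.80618274e+01, -1.20728159e+01,  6.11766824e-02,
        2.41685909e-02,  4.76656555e-05]), 'position': array([ 0.6042053 , -0.18560169,  0.03127397]), 'tool_rot': array([-0.31443946,  0.63341039, -0.63331142,  0.31438153]), 'ft_force': array([-0.31930813, -0.04069149,  0.00909736]), 'moment': array([ 0.01686085, -0.03041013, -0.00499574]), 'grip_width': 0.022985855699307858}
```

View pics/w3z.png

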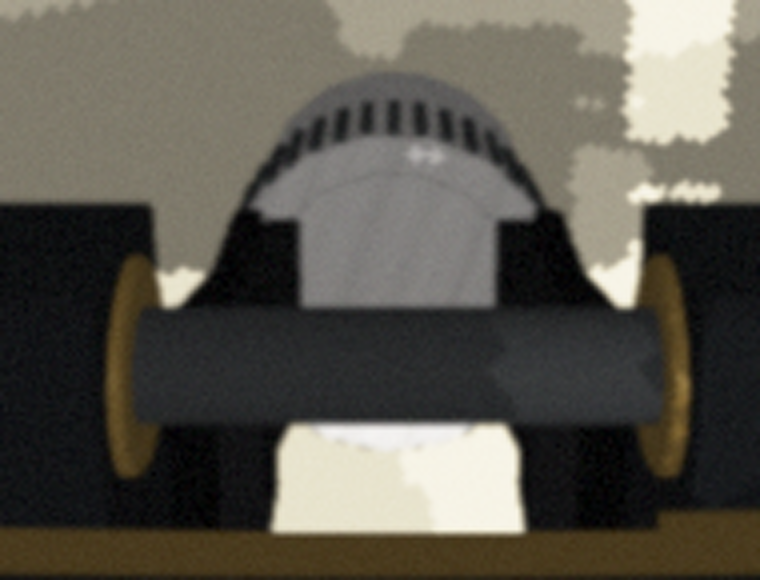

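```bash
python3 - <<'E'
from h import *
o=robot.get_obs(); T=wristT(o); M=R.from_quat(o['tool_rot']).as_matrix()
for y in (.014,0,-.02,-.04):
  for x in (-.0095,.0095): print(y,x,((proj('wrist',o['position']+M@np.array([x,y,.0115]),T)-[160,165])*4).round())
c=vision.camera_info('wrist');print(192/np.tan(np.radians(c['vfov']/2)))
E
```

```text
0.014 -0.0095 [466. 154.]
0.014 0.0095 [464. 264.]
0 -0.0095 [471. 181.]
0 0.0095 [469. 298.]
-0.02 -0.0095 [479. 227.]
-0.02 0.0095 [477. 355.]
-0.04 -0.0095 [490. 284.]
-0.04 0.0095 [487. 426.]
313.5063374985293
```

```bash
python3 - <<'E'
from h import *
z=vision.camera('scene'); o=robot.get_obs(); M=R.from_quat(o['tool_rot']).as_matrix()
x0,y0,s=165,150,8
z=cv2.resize(z[y0:y0+72,x0:x0+80],None,fx=s,fy=s,interpolation=2)
w=o['grip_width']/2;print(w,o['time'])
for y,c in ((.014,(0,255,0)),(-.016,(0,0,255))):
  for sg in (-1,1):
    p=(proj('scene',o['position']+M@np.array([0,y,sg*w]))-[x0,y0]+.5)*s; cv2.circle(z,tuple(p.astype(int).tolist()),4,c,-1)
for h in (.045,.027,0):
  for a in np.linspace(0,6.28,50):
    r=.025 if h>.02 else .0235
    p=(proj('scene',[.603+r*np.cos(a),-.187+r*np.sin(a),h])-[x0,y0]+.5)*s; cv2.circle(z,tuple(p.astype(int).tolist()),1,(255,255,0),-1)
cv2.imwrite('pics/s3.png',z)
E
```

```text
0.009449045858949076 3.525
```

View pics/s3.png

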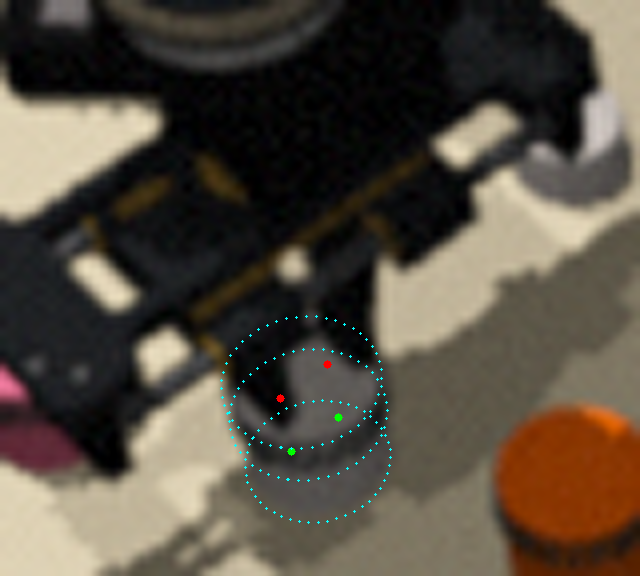

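The wrist and scene views both show the fingers closing in the air just above the plug. The fingertips really sit about 30 mm further back than the stated TCP geometry says, and the force reading shows no contact. I'll reopen, then lower step by step while watching the force.

```bash
python3 -m crank '[[0,0,0,0,0,0,1],[0,0,0,0,0,0,1],[0,0,0,0,0,0,1],[0,0,0,0,0,0,1],[0,0,0,0,0,0,1],[0,0,0,0,0,0,1],[0,0,0,0,0,0,1],[0,0,0,0,0,0,1]]'
python3 - <<'E'
from h import *
z=vision.camera('scene'); cv2.imwrite('pics/s4.png',cv2.resize(z[140:230,155:255],None,fx=6,fy=6,interpolation=2))
o=robot.get_obs();z=vision.camera('wrist'); T=wristT(o); M=R.from_quat(o['tool_rot']).as_matrix()
cv2.imwrite('pics/w4.png',z)
print(o['grip_width'],o['position'])
for y in (.014,0,-.01,-.02,-.03):
  for x in (-.0095,.0095): print(y,x,[proj('wrist',o['position']+M@np.array([x,y,sg*o['grip_width']/2]),T).round() for sg in (-1,1)])
E
```

```text
time: 4.53
position: [0.6042, -0.1856, 0.0314]
tool_rot: [-0.314, 0.633, -0.633, 0.314]
ft_force: [-0.1, 0.1, -0.5]
grip_width: 0.0851
0.08587028333036527 [ 0.60427181 -0.18565629  0.0313764 ]
0.014 -0.0095 [array([192., 203.]), array([325., 204.])]
0.014 0.0095 [array([194., 231.]), array([323., 231.])]
0 -0.0095 [array([188., 210.]), array([330., 210.])]
0 0.0095 [array([189., 239.]), array([328., 239.])]
-0.01 -0.0095 [array([184., 216.]), array([333., 216.])]
-0.01 0.0095 [array([186., 246.]), array([331., 246.])]
-0.02 -0.0095 [array([180., 221.]), array([338., 222.])]
-0.02 0.0095 [array([182., 253.]), array([335., 253.])]
-0.03 -0.0095 [array([175., 228.]), array([342., 228.])]
-0.03 0.0095 [array([178., 262.]), array([340., 262.])]
```

View pics/w4.png

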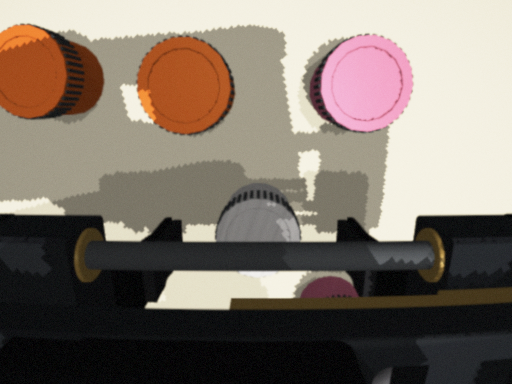

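View pics/s4.png

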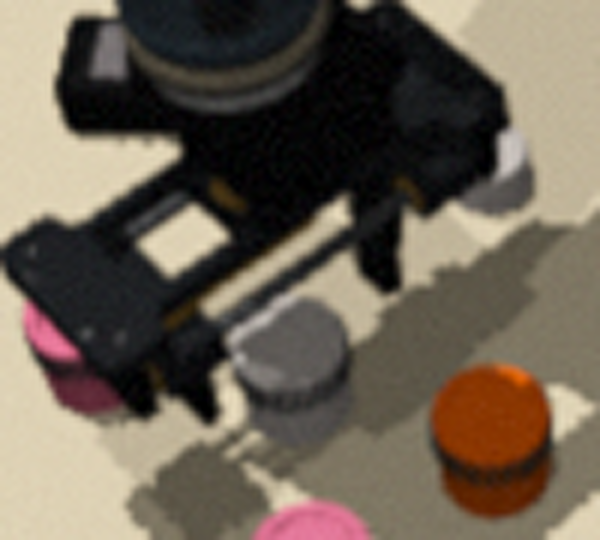

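```bash
python3 - <<'E'
from h import *
o=robot.get_obs(); M=R.from_quat(o['tool_rot']).as_matrix()
for y in (.014,-.01,-.02): print(y,[((proj('scene',o['position']+M@np.array([0,y,s*.043]))-[155,140])*6).round() for s in (-1,1)])
E
python3 -m crank '[[0,0.02,0,0,0,0,1],[0,0.035,0,0,0,0,1],[0,0.045,0,0,0,0,1],[0,0.045,0,0,0,0,1]]'
python3 - <<'E'
from h import *
o=robot.get_obs();z=vision.camera('scene'); cv2.imwrite('pics/s5.png',cv2.resize(z[140:230,155:255],None,fx=6,fy=6,interpolation=2))
print(o['position'],o['ft_force'])
E
```

```text
0.014 [array([371., 326.]), array([213., 441.])]
-0.01 [array([366., 294.]), array([204., 410.])]
-0.02 [array([364., 280.]), array([201., 396.])]
time: 5.12
position: [0.6038, -0.1854, 0.008]
tool_rot: [-0.315, 0.634, -0.633, 0.314]
ft_force: [-0.3, -0.9, -0.0]
grip_width: 0.0874
[ 0.60376229 -0.18541239  0.00804727] [-0.31373173 -0.90268456 -0.04199399]
```

View pics/s5.png

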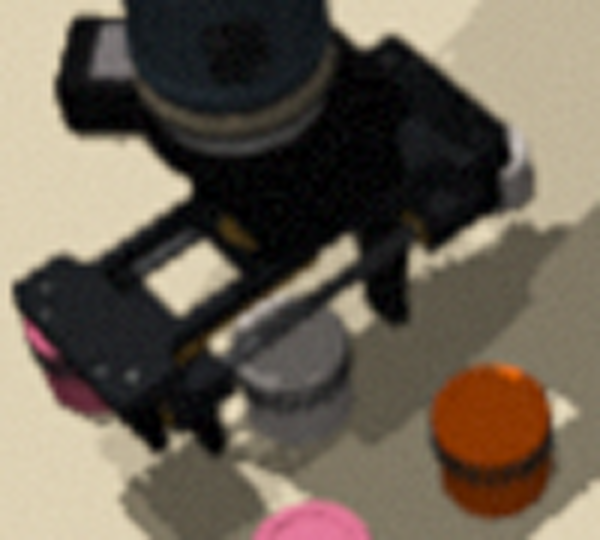

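TCP z is 0.008 with no contact force, which confirms the tip offset. I'll go 8 mm lower and close.

```bash
python3 -m crank '[[0,0.01,0,0,0,0,1],[0,0.015,0,0,0,0,1],[0,0.015,0,0,0,0,-1],[0,0.015,0,0,0,0,-1],[0,0.015,0,0,0,0,-1],[0,0.015,0,0,0,0,-1],[0,0.015,0,0,0,0,-1]]' 50
python3 - <<'E'
from h import *
o=robot.get_obs();z=vision.camera('wrist'); cv2.imwrite('pics/w6.png',z)
print(o['position'],o['ft_force'],o['grip_width'],robot.get_obs()['grip_width'])
E
```

```text
time: 6.05
position: [0.6042, -0.1856, 0.0014]
tool_rot: [-0.314, 0.633, -0.633, 0.314]
ft_force: [-0.4, 0.4, 0.3]
grip_width: 0.0489
[ 0.60423211 -0.18562338  0.00142782] [-0.36343912  0.38238061  0.29251112] 0.04885825812324208 0.0491038722772163
```

View pics/w6.png

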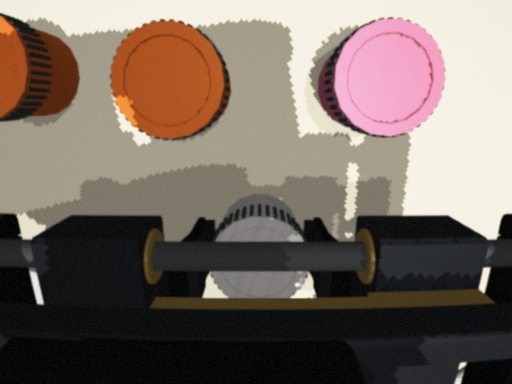

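```bash
python3 -m crank '[[0,-0.1,0,0,0,0,-1],[0,-0.22,0,0,0,0,-1],[-0.02,-0.34,-0.03,0,0,0,-1],[-0.12,-0.4,-0.14,0,0,0,-1],[-0.2,-0.4,-0.24,0,0,0,-1],[-0.28,-0.4,-0.34,0,0,0,-1],[-0.35,-0.4,-0.42,0,0,0,-1],[-0.369,-0.4,-0.442,0,0,0,-1],[-0.369,-0.4,-0.442,0,0,0,-1],[-0.369,-0.4,-0.442,0,0,0,-1]]'
python3 - <<'E'
from h import *
o=robot.get_obs();z=vision.camera('wrist'); cv2.imwrite('pics/w7.png',z)
T=wristT(o);np.save('T7.npy',T)
print(o['position'],o['tool_rot'],o['joint_velocities'].round(3),o['ft_force'],o['grip_width'],o['q'].round(2))
print(proj('wrist',[.58,.1497,.08],T))
E
```

```text
time: 7.35
position: [0.54, 0.0943, 0.2013]
tool_rot: [0.314, -0.633, 0.634, -0.314]
ft_force: [0.4, -0.7, -1.2]
grip_width: 0.0489
[0.53996893 0.09434971 0.20126623] [ 0.31443947 -0.63317099  0.6335652  -0.31435244] [-0.021  0.004 -0.006  0.003  0.003  0.001] [ 0.43089039 -0.65762713 -1.23040054] 0.04885507229497315 [-0.03  0.43  1.63 -0.    1.08  0.62]
[257.01538838 110.07647777]
```

View pics/w7.png

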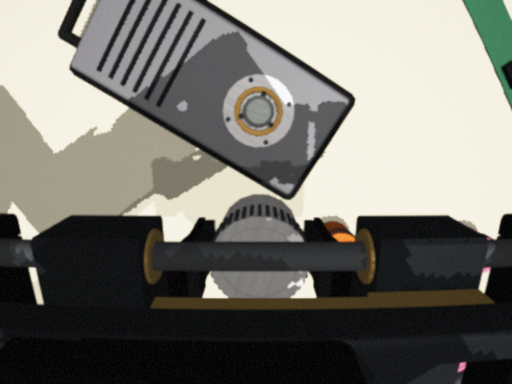

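```bash
python3 - <<'E'
from h import *
T=np.load('T7.npy'); im=cv2.imread('pics/w7.png'); x0,y0,s=215,65,7
z=cv2.resize(im[y0:y0+85,x0:x0+90],None,fx=s,fy=s,interpolation=cv2.INTER_CUBIC)
z0=z.copy()
uv=(258.6,110.5); C=atz('wrist',uv,.08,T); print(C)
for r,h in ((.034,.08),(.0105,.105)):
  for a in np.linspace(0,6.28,80):
    p=(proj('wrist',[C[0]+r*np.cos(a),C[1]+r*np.sin(a),h],T)-[x0,y0]+.5)*s; cv2.circle(z,tuple(p.astype(int).tolist()),1,(0,255,0),-1)
cv2.imwrite('pics/w7z.png',z);cv2.imwrite('pics/w7y.png',z0)
E
```

```text
[0.58094625 0.14849536 0.08      ]
```

View pics/w7z.png

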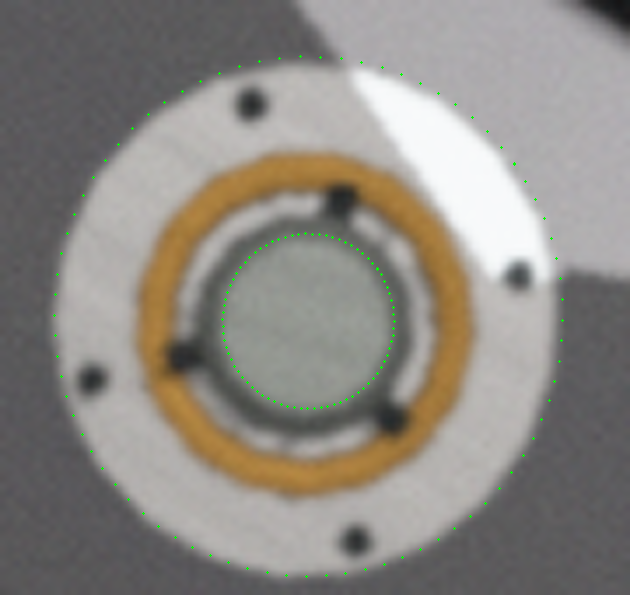

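View pics/w7y.png

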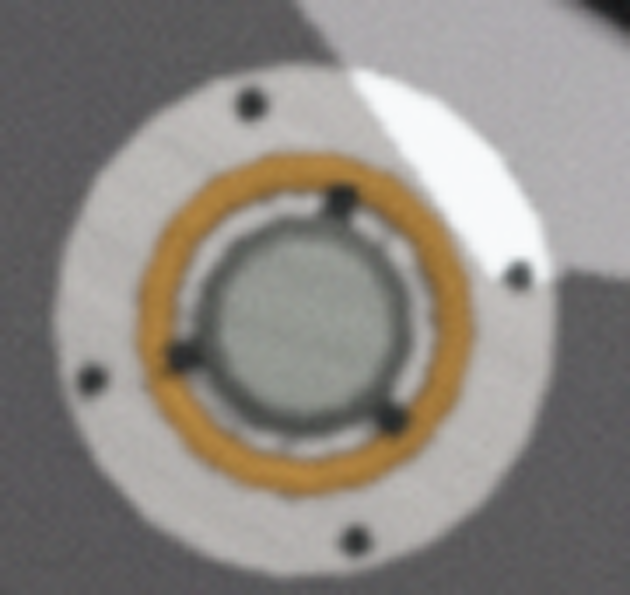

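```bash
python3 - <<'E'
from h import *
T=np.load('T7.npy'); C=atz('wrist',(258.2,110.7),.08,T); print(C)
o=robot.get_obs(); M=R.from_quat(o['tool_rot']).as_matrix(); print(o['position'],M.round(3))
for p in ((341,200),(184,356),(392,418)):
    uv=(np.array(p)+.5)/7-.5+[215,65]; P=atz('wrist',uv,.092,T); d=P-C; print(np.hypot(d[0],d[1]),np.degrees(np.arctan2(d[1],d[0])))
plug=np.array([.0018,0,-.0001])
tgt=np.array([C[0],C[1],.08+.032+.0014])-M@plug
print(M.T@(tgt-o['position'])/.5)
E
```

```text
[0.58053734 0.14857561 0.08      ]
[0.5401284  0.09394963 0.20128367] [[-0.605  0.     0.796]
 [-0.796 -0.    -0.605]
 [ 0.    -1.     0.   ]]
0.015965741774903466 36.263710211856555
0.01615048941476928 157.68068166263893
0.016457834943914434 -84.13897653153582
[-0.1395271   0.17573267 -0.00167788]
```

Pin directions come out at 36°, 158° and 276°, with radius 16 mm and 120° spacing, as they should. Moving over the socket.

```bash
python3 -m crank '[[-0.07,0,0,0,0,0,-1],[-0.14,0.03,-0.0017,0,0,0,-1],[-0.1395,0.1,-0.0017,0,0,0,-1],[-0.1395,0.15,-0.0017,0,0,0,-1],[-0.1395,0.175,-0.0017,0,0,0,-1],[-0.1395,0.175,-0.0017,0,0,0,-1],[-0.1395,0.175,-0.0017,0,0,0,-1]]'
python3 - <<'E'
from h import *
o=robot.get_obs(); M=R.from_quat(o['tool_rot']).as_matrix();print(o['position'],o['ft_force'],o['moment'].round(2))
C=np.array([.5805,.1486,.1134]); print('tool rest mm',M.T@(C-M@np.array([.0018,0,-.0001])-o['position'])*1e3)
z=vision.camera('scene');x0,y0,s=300,140,6;np
z=cv2.resize(z[y0:y0+90,x0:x0+100],None,fx=s,fy=s,interpolation=2);cv2.imwrite('pics/s8.png',z)
z=vision.camera('top');cv2.imwrite('pics/t8.png',cv2.resize(z[150:240,100:190],None,fx=6,fy=6,interpolation=2))
E
```

```text
time: 8.28
position: [0.5823, 0.1506, 0.1149]
tool_rot: [0.313, -0.633, 0.634, -0.315]
ft_force: [0.8, -0.5, -1.7]
grip_width: 0.0488
[0.58232712 0.15060676 0.1148628 ] [ 0.80002835 -0.50308546 -1.65793589] [-0.05 -0.02  0.01]
tool rest mm [ 0.90536056  1.45858633 -0.14246341]
```

View pics/s8.png

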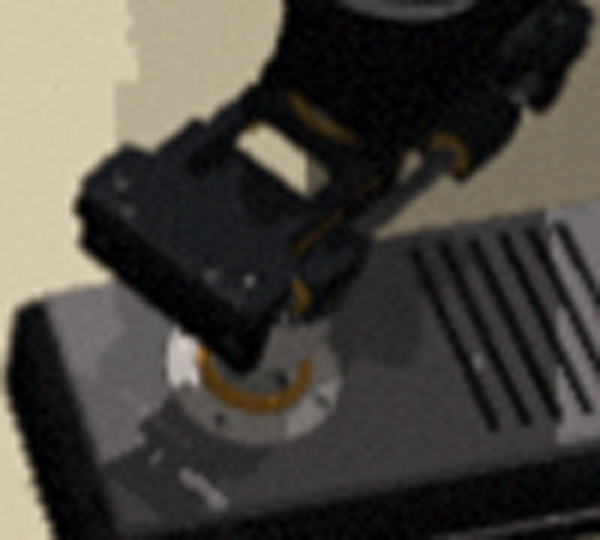

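```bash
python3 -m crank '[[0.0018,0.012,0,0,0,0,-1],[0.0018,0.022,0,0,0,0,-1],[0.0018,0.028,0,0,0,0,-1],[0.0018,0.032,0,0,0,0,-1],[0.0018,0.032,0,0,0,0,-1]]'
python3 - <<'E'
from h import *
o=robot.get_obs(); print(o['position'],'under',(o['position'][2]-.0814)*1e3,o['ft_force'],o['moment'].round(2))
E
```

```text
time: 9.0
position: [0.5809, 0.1504, 0.0977]
tool_rot: [-0.314, 0.633, -0.633, 0.315]
ft_force: [0.5, 0.4, -1.9]
grip_width: 0.049
[0.58092165 0.15039418 0.09766   ] under 16.25999778621022 [ 0.53049906  0.42925879 -1.90442501] [ 0.13 -0.19  0.05]
```

```bash
python3 -m crank '[[0,0.004,0,0,0,0,-1],[0,0.007,0,0,0,0,-1],[0,0.007,0,0,0,0,-1]]'
python3 - <<'E'
from h import *
o=robot.get_obs(); print(o['position'],'under',(o['position'][2]-.0814)*1e3,o['ft_force'],o['moment'].round(2),o['q'][5])
E
```

```text
time: 9.38
position: [0.581, 0.1504, 0.0951]
tool_rot: [0.314, -0.633, 0.633, -0.315]
ft_force: [-0.7, 0.9, 4.1]
grip_width: 0.049
[0.58100784 0.15036826 0.09510927] under 13.709268814666942 [-0.7322262   0.9289777   4.11188701] [ 0.05 -0.01  0.01] 0.7163699273578589
```

Contact with the pin tops came at about 14 mm, as expected. I'll sweep the turn in 10° calls under light pressure and stop if the plug drops or binds.

```bash
cat > chk.py <<'E'
from h import *
import sys
o=robot.get_obs(); u=(o['position'][2]-.0814)*1e3
M=R.from_quat(o['tool_rot']).as_matrix()
print('t',round(o['time'],2),'under',round(u,2),'F',o['ft_force'].round(1),'M',o['moment'].round(2),'jaw',np.degrees(np.arctan2(M[1,2],M[0,2])).round(1),'xy',o['position'][:2].round(4),'q6',o['q'][5].round(2))
sys.exit(0 if u>13.0 and o['ft_force'][2]>1.5 and abs(o['moment'][2])<.5 else 1)
E
python3 -m crank '[[0,0.002,0,0,0,0,-1],[0,0.002,0,0,-0.028,0,-1],[0,0.002,0,0,-0.0556,0,-1]]' >/dev/null; python3 chk.py &&
{ python3 -m crank '[[0,0,0,0,-0.028,0,-1],[0,0,0,0,-0.0556,0,-1]]' >/dev/null; python3 chk.py; } &&
{ python3 -m crank '[[0,0,0,0,-0.028,0,-1],[0,0,0,0,-0.0556,0,-1]]' >/dev/null; python3 chk.py; }
```

```text
t 9.75 under 13.5 F [-0.9 -0.5  6.1] M [-0.11 -0.08 -0.11] jaw -27.0 xy [0.5818 0.1501] q6 0.54
t 10.0 under 12.95 F [0.7 1.9 0.7] M [ 0.28 -0.14  0.03] jaw -17.0 xy [0.5821 0.1504] q6 0.36
```

```bash
python3 -m crank '[[0,0.003,0,0,0,0,-1],[0,0.005,0,0,0,0,-1],[0,0.005,0,0,0,0,-1]]' >/dev/null; python3 chk.py
```

```text
t 10.38 under 9.88 F [-0.1  3.4  3.3] M [ 0.67 -0.08  0.16] jaw -17.2 xy [0.5809 0.1512] q6 0.37
```

```bash
python3 -m crank '[[-0.001,0,0,0,-0.022,0,-1],[-0.001,0,0,0,-0.022,0,-1]]' >/dev/null; python3 chk.py
python3 -m crank '[[0,0,0,0,-0.022,0,-1],[0,0,0,0,-0.022,0,-1]]' >/dev/null; python3 chk.py
```

```text
t 10.62 under 8.79 F [1.5 0.7 1.3] M [ 0.18 -0.15  0.01] jaw -13.3 xy [0.5802 0.1507] q6 0.3
t 10.88 under 8.86 F [ 0.5  0.7 -2.6] M [ 0.17 -0.22 -0.05] jaw -9.4 xy [0.5805 0.1506] q6 0.23
```

```bash
python3 -m crank '[[0,0.003,0,0,0,0,-1],[0,0.006,0,0,0,0,-1],[0,0.009,0,0,0,0,-1],[0,0.009,0,0,0,0,-1]]' >/dev/null; python3 chk.py
```

```text
t 11.38 under 5.67 F [-1.5  0.8  5.2] M [ 0.1   0.22 -0.03] jaw -9.3 xy [0.5806 0.1507] q6 0.23
```

```bash
python3 -m crank '[[0,0.003,0,0,0,0,-1],[0,0.006,0,0,0,0,-1],[0,0.009,0,0,0,0,-1],[0,0.011,0,0,0,0,-1],[0,0.011,0,0,0,0,-1]]' >/dev/null; python3 chk.py
```

```text
t 12.0 under 0.65 F [-1.6  0.9  8.3] M [0.02 0.4  0.  ] jaw -9.3 xy [0.5806 0.1507] q6 0.23
```

```bash
python3 -m crank '[[0,0.002,0,0,0,0,-1],[0,0.003,0,0,0,0,-1],[0,0.003,0,0,0,0,-1]]' >/dev/null; python3 chk.py
python3 -m crank '[[0,0.001,0,0,0,0,-1],[0,0.002,0,0,0,0,-1],[0,0.002,0,0,0,0,-1]]' >/dev/null; python3 chk.py
```

```text
t 12.38 under -0.05 F [-3.4  0.1 13.6] M [ 0.02  0.65 -0.06] jaw -9.3 xy [0.5806 0.1507] q6 0.23
t 12.75 under -0.09 F [-4.4 -0.1 18.4] M [-0.06  0.94  0.01] jaw -9.3 xy [0.5807 0.1507] q6 0.23
```

It hits a hard stop at 0 mm with about 18 N of push. Now a visual check and a stability hold before handing in.

```bash
python3 -m crank '[[0,0,0,0,0,0,-1],[0,0,0,0,0,0,-1],[0,0,0,0,0,0,-1],[0,0,0,0,0,0,-1],[0,0,0,0,0,0,-1],[0,0,0,0,0,0,-1]]'; python3 chk.py; python3 - <<'E'
from h import *
z=vision.camera('scene');cv2.imwrite('pics/s9.png',cv2.resize(z[140:250,290:400],None,fx=5,fy=5,interpolation=2))
z=cv2.resize(z,None,fx=1.5,fy=1.5);cv2.imwrite('pics/s9f.png',z)
cv2.imwrite('pics/w9.png',vision.camera('wrist'))
E
```

```text
time: 13.5
position: [0.5807, 0.1507, 0.0813]
tool_rot: [0.458, -0.539, 0.539, -0.458]
ft_force: [-5.4, 0.2, 17.8]
grip_width: 0.0488
t 13.5 under -0.07 F [-5.4  0.2 17.8] M [-0.07  0.94 -0.07] jaw -9.3 xy [0.5807 0.1507] q6 0.23
```

View pics/s9.png

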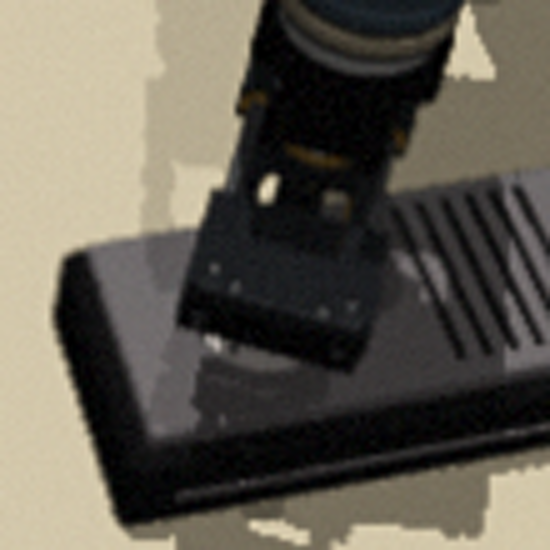

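View pics/s9f.png

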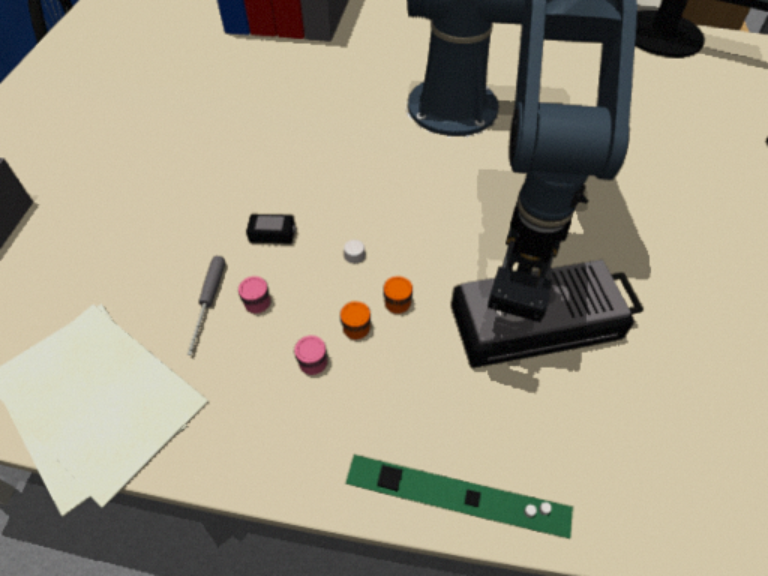

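View pics/w9.png

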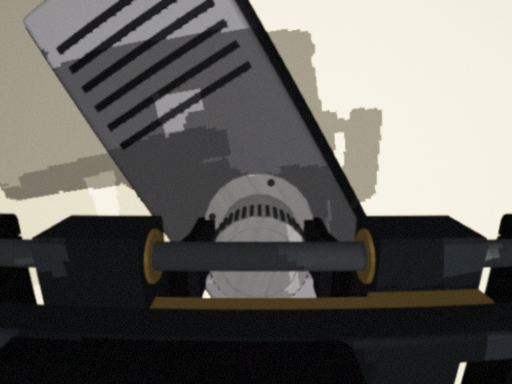

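The wrist view shows the knurl at the same place in the grip as before (front edge at about row 206), so it hasn't slipped, and the skirt sits on the flange. The scene view shows the bystanders where they were.

```bash
python3 - <<'E'
from rig import robot
o=robot.get_obs(); print(o['time'],o['position'],o['ft_force'],robot.hand_in())
E
```

```text
the job is handed in; nothing more can be done
13.6 [0.58064371 0.15073717 0.08131202] [-5.6100112   0.63004192 18.20676505] None
```

The plug is on the socket, turned over the pins and held fully home. I handed the job in at 13.6 s with the arm still pushing and gripping.

- **Finding the parts:** I located the silver plug and the socket with the cameras. The pins came out at about 36°, 158° and 276°.
- **First grasp missed:** the fingers closed in the air just above the plug without touching it. The real fingertips sat about 30 mm further back than the stated tool geometry. I reopened, lowered that much and gripped at about 49 mm.
- **Turning and pushing home:** the plug rested on the pins at about 14 mm and dropped after roughly 20° of turning. I turned it about 8° further, to where it slid freely, and pushed it down against the spring.

**Last checks:**
- **Plug height:** the underside is at about 0 mm above the flange (measured -0.07 mm) and stayed there through a 0.75 s hold. A further 1 mm of push command raised the force by about 5 N and moved the plug only 0.04 mm, so it is on a hard stop.
- **Forces:** the net push is about 18 N, with a side force of about 5 N.
- **Grip:** the wrist view shows no slip.
- **Other things on the desk:** by eye in the scene view, they have not moved.

The stated fingertip position was the only thing that disagreed with what I saw. The gripper hides the plug and spring plate from the scene camera, so "home" is based on height and force, and the wrist view supports it.

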